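# Gather the frame-colour swatches on the sample bar

### The job

Pick up the sample bar by its handle, slide it through the holes of all three acetate colour swatches while they stand in the sloping rack, and lift them out together on the bar. Then lay the bar back level in the two forks of its stand, as it lay at first, with the three swatches hanging on it between collar and nose, and let go. Do not drop a swatch, and leave the other things on the table where they are.

Things in the scene. Friction and masses are not known exactly. Their poses are not given: they have to be found in the camera images.
- bar_grip (a point): Sample bar (loose skewer, about 110 g, 215 mm long). Point on its axis in the dark flat-sided wooden handle (16 wide, 22 high), 52 from the free end: grip here across the width. x along the bar to the nose, y across, z up. Along x: handle -52 to 38, black collar disc (diameter 36) 38 to 44, aluminium rod (diameter 10) 44 to 163. Starts level in the stand, nose away from the robot.
- bar_tip (a point): Blunt nose end of the sample bar, on its axis, 163 mm along x from bar_grip; same axes.
- rack: Fixed white rack; origin on the table, x level, away from the robot (yaw varies), z up. Three slots in a row along x slope 30 deg, swatch tops leaning to -x: draw swatches out along the slots, up and 30 deg to -x. Slots 50 deep, 12 wide, dividers 12 thick; middle slot's floor at x 110, z 106. Rack fills x 30 to 180, y +-48, up to z 170 with swatches 200; table before it free.
- stand: Fixed grey stand for the bar; origin on the table under its middle, x level along the bar (nose end +x), z up; yaw varies. Base 235 x 90 x 12, two open-topped steel forks 10 thick, 191 apart, sides flared by 25 deg, ending about 23 above the fork floor. Between the forks free space down to the base.
- stand_seat (a point): Where bar_grip lies when the bar is home in the stand: 110 mm above the table, 50 mm to -x of the stand's origin; x along the stand to the nose end, z up. Handle fork at x -43 (20 wide at the bottom, floor 11 below this point); nose fork at x 148 (13 wide at the bottom, floor 5 below this point).
- amber_hole (a point): Centre of the hole (diameter 24) of the amber-orange swatch, a loose plate 60 wide, 90 tall, 8 thick, about 50 g, in the rack's first slot (nearest the robot, lowest). x = hole axis (at first away from the robot, 30 deg upward), y across, z up the plate. Hole centre 20 below the top edge, 70 above the bottom. The three holes are in line, 24 apart along x. Play in the slot: 4 mm along x, +-4 along y.
- red_hole (a point): Centre of the hole (diameter 24) of the red swatch, a loose plate 60 wide, 90 tall, 8 thick, about 50 g, in the rack's middle slot. x = hole axis (at first away from the robot, 30 deg upward), y across, z up the plate. Hole centre 20 below the top edge, 70 above the bottom. The three holes are in line, 24 apart along x. Play in the slot: 4 mm along x, +-4 along y.
- blue_hole (a point): Centre of the hole (diameter 24) of the blue swatch, a loose plate 60 wide, 90 tall, 8 thick, about 50 g, in the rack's last slot (farthest, highest). x = hole axis (at first away from the robot, 30 deg upward), y across, z up the plate. Hole centre 20 below the top edge, 70 above the bottom. The three holes are in line, 24 apart along x. Play in the slot: 4 mm along x, +-4 along y.
- sunglasses: Bystander, loose. Dark green sunglasses, open, on the table about between rack and stand; 135 wide (y), 145 long (x), 51 high; origin under the front's centre.
- readers: Bystander, loose. Amber reading glasses, open, left side of the table, 135 x 145 x 51; origin under the front's centre.
- case: Bystander, loose. Black hard spectacle case 65 x 160 x 45 on the left; origin under its centre.
- spray: Bystander, loose. Lens spray bottle, diameter 44, 140 high, on the right; origin under its centre.
- screwdriver: Bystander, loose. Screwdriver 160 long lying on the right of the table.
- cup: Bystander, loose. White cup, diameter 70, 90 high, far middle of the table; origin under its centre.

How it is judged:
On the way, in this order (a step that is already met when the one before it is completed fails the run):
1. the bar is through the holes of all three swatches while they still stand in the rack (x of amber_hole in the frame of bar_grip between 0.044 and 0.152 m and y of amber_hole in the frame of bar_grip between -0.013 and 0.013 m and z of amber_hole in the frame of bar_grip between -0.013 and 0.013 m and x of red_hole in the frame of bar_grip between 0.044 and 0.152 m and y of red_hole in the frame of bar_grip between -0.013 and 0.013 m and z of red_hole in the frame of bar_grip between -0.013 and 0.013 m and x of blue_hole in the frame of bar_grip between 0.044 and 0.152 m and y of blue_hole in the frame of bar_grip between -0.013 and 0.013 m and z of blue_hole in the frame of bar_grip between -0.013 and 0.013 m and distance of each of amber_hole, red_hole, blue_hole from where it was at the start of the episode below 0.035 m), for 0.1 s.
2. all three swatches are on the bar together, lifted clear of the rack (50 mm higher or more) (x of amber_hole in the frame of bar_grip between 0.044 and 0.152 m and y of amber_hole in the frame of bar_grip between -0.013 and 0.013 m and z of amber_hole in the frame of bar_grip between -0.013 and 0.013 m and x of red_hole in the frame of bar_grip between 0.044 and 0.152 m and y of red_hole in the frame of bar_grip between -0.013 and 0.013 m and z of red_hole in the frame of bar_grip between -0.013 and 0.013 m and x of blue_hole in the frame of bar_grip between 0.044 and 0.152 m and y of blue_hole in the frame of bar_grip between -0.013 and 0.013 m and z of blue_hole in the frame of bar_grip between -0.013 and 0.013 m and z of amber_hole in the frame of rack above 0.2037 m and z of red_hole in the frame of rack above 0.2157 m and z of blue_hole in the frame of rack above 0.2277 m), for 0.2 s.
At the end, for the whole second after the job is handed in: Bar at rest in both forks, nose as at first: grip point within 14 mm of stand_seat (4 mm in height), tip level within 6 mm, direction within 0.09 rad. All three hole centres within 13 mm of the bar's axis, between collar and 11 mm short of the nose end. All released, under 0.05 m/s (x of amber_hole in the frame of bar_grip between 0.044 and 0.152 m and y of amber_hole in the frame of bar_grip between -0.013 and 0.013 m and z of amber_hole in the frame of bar_grip between -0.013 and 0.013 m and x of red_hole in the frame of bar_grip between 0.044 and 0.152 m and y of red_hole in the frame of bar_grip between -0.013 and 0.013 m and z of red_hole in the frame of bar_grip between -0.013 and 0.013 m and x of blue_hole in the frame of bar_grip between 0.044 and 0.152 m and y of blue_hole in the frame of bar_grip between -0.013 and 0.013 m and z of blue_hole in the frame of bar_grip between -0.013 and 0.013 m and distance between bar_grip and stand_seat below 0.014 m and angle between the x axis of bar_grip and the x axis of stand, either way round below 0.09 rad and x of bar_tip in the frame of stand_seat above 0.14 m and contact force between bar and the fingers below 0.05 N and z of bar_grip in the frame of stand_seat between -0.004 and 0.004 m and z of bar_tip in the frame of stand_seat between -0.006 and 0.006 m and linear speed of each of amber, red, blue, bar below 0.05 m/s); the robot touches nothing.
It fails at once if a swatch is dropped (its hole comes lower than 80 mm above the table) (height (world z) of any of amber_hole, red_hole, blue_hole below 0.08 m).
It fails at once if a bystander is moved by more than 30 mm (distance of any of sunglasses, readers, case, spray, screwdriver, cup from where it was at the start of the episode above 0.03 m).
It also fails if it takes over 64 s, if anything falls off the work surface, if the arm or the gripper's body presses on something with over 40 N, if the wrist force passes 120 N, or if a joint passes its speed limit or range.

### The arm

A 6-joint arm with a two-finger parallel gripper is mounted at the origin on the work surface. World frame = base frame: x ahead of the robot, y to its left, z up, the work surface at z = 0. Lengths are in m, angles in rad, forces in N, time in s.
With the tool pointing down it reaches from about 0.15 to 0.775 m from the base axis. Payload 6.1 kg.
Tool frame: the origin (TCP) lies between the finger pads; the fingertips stand ahead of it and the grasp point (between the pads) lies 2 mm behind it (env.nose_length is the z of the fingertips in the tool frame, in m); z points along the fingers, y is the direction in which the jaws open and shut (so a half turn about z gives the same grasp; the last joint's range is limited). The gripper opens to 85 mm and grips with 20 to 120 N. Pads are 22 mm wide; open, the fingers measure 114 mm over their backs; the gripper's body (76 mm by 85 mm) begins 54 mm behind the grasp point. The pads swing forward as they close: fully open they stand 13 mm farther back than shut.
Start: joints at [1.298, 0.126, -0.04, 1.405, 0, 1.571], TCP at [0.141, 0.506, 0.248] pointing down, gripper open.
Joint ranges: [-2.72, 2.72], [-0.95, 1.95], [-1.27, 1.35], [-1.78, 2.02], [-1.46, 1.47], [-3.14, 3.14]. Speed limits (rad/s): [2.39, 2.39, 3.01, 3.14, 3.14, 3.14].

### API

Orientations are given as a unit quaternion [w, x, y, z].
In Python, from bench import observe, optics, ticket, env gives the robot as it stands. The module is installed in compiled form; this text tells all that it offers.
- The arm moves only by the tool play_rows, never from a script. Its argument "deltas" is text: rows parted by semicolons, each of 4 numbers parted by spaces: the shift along the tool's x, y, z in m, then the turn about the tool's z in degrees. A call has exactly 10 rows; each row shifts and turns the commanded pose from where the row before left it, along the tool's axes as they then stand; what a row does not reach is not made up. A row lasts 1/10 s, in which the tool goes at most 50 mm and 8.59 degrees, less where a joint would pass 70% of its speed; a pose out of reach is approached as far as the arm can. A call with a gripper value outside its range is refused whole. "claw" is the finger opening in m, from 0 to 0.0854, set as the call begins (left out, the last holds). The fingers move at their own pace and stop on an object; "grip_force" is the grip in N (left out, the last holds). Time passes only in rows, so rows that do not move let the fingers close, or fill a call up. It gives the time, the measured TCP pose, the force and the opening at its end, in the units of the state.
- observe(): the state, without advancing time (a new reading comes with each control period).
- optics.read_camera(name): name is "scene" or "top"; returns the picture (384x512x3 uint8, red, green, blue); there is no depth.
- optics.camera_model(name): a dict with "fx", "fy", "cx", "cy" (pixels), "dist_coeffs" ([k1, k2, p1, p2, k3] as OpenCV has them; the pictures are not rectified), "R" (3x3) and "t" (3): a world point X has camera coordinates R X + t. Camera axes: x right, y down, z forward; pixel columns grow to the right and rows downward; lengths in m; the calibration is good to about 2 mm. A picture is of the moment at which its call begins. camera_model takes no time and is no camera call.
- ticket.finish_job(): hands the job in, once; it reports no verdict.
Trained networks look in the newest picture that a camera, given by its name, has taken for a name from the list of things; names that differ only in an ending like _2 or _b are one class to them, and where a whole thing is asked for, a point or a joint stands for the part that bears it (a point fixed in the world has none). Each returns a list of dicts, best first, with "confidence" (0 to 1); they miss things now and then, are a little off and sometimes report something else, mostly with a low value. They report only what shows in the picture. A call takes as long as a camera call.
- optics.spot_in(camera, thing): "position" ([column, row] as shares, 0 to 1, of the picture: columns of its width, rows of its height, amid what is visible of it).
- optics.masks_of(camera, thing): "mask" (384x512 bool, what is visible of it) and "position" ([column, row] as shares, 0 to 1, of the picture: columns of its width, rows of its height, amid what is visible of it).
The state is a dict: "time": time; "q": joint angles; "qvel": joint speeds; "effort": joint torques, N m; "ee_pos": TCP position; "tcp_rot": TCP orientation; "force": force on the tool from outside, world axes, zero at the start; "wrist_torque": the same for the moment, N m; "opening": finger opening in m.
Only numpy, scipy, OpenCV 4.12 (cv2) and the standard library are available. Lean on these libraries where they do the work, as an engineer would, in place of code of your own. Each camera call takes 0.05 s, during which the arm holds its last target. There are 200 camera calls.

## Working session

There is one attempt and no reset: what is moved stays moved. The work goes in short steps, Python scripts to look and compute and a tool call to move; the robot and the scene stay as the last step left them, time stands still between calls to the robot, and variables do not carry over. Pictures are saved under pics/ and viewed, about 8 in all and at most 12, crops included, and the job is handed in when it is done.

Besides the shell and the picture viewer there is one more tool, called as name(argument=value, ...), one argument or row to a line, values as JSON. play_rows: Moves the arm, as the interface text tells. Its arguments: {"type":"object","properties":{"deltas":{"type":"string"},"claw":{"type":"number"},"grip_force":{"type":"number"}},"required":["deltas"]}

```bash
mkdir -p pics; cat > h.py <<'E'
import numpy as np, cv2
from bench import observe, optics, ticket, env
def snap(c,name,crop=None,scale=1):
    im=optics.read_camera(c)
    if crop: im=im[crop[1]:crop[3],crop[0]:crop[2]]
    if scale!=1: im=cv2.resize(im,None,fx=scale,fy=scale,interpolation=cv2.INTER_CUBIC)
    cv2.imwrite(f'pics/{name}.png',im[:,:,::-1])
def cam(c):
    m=optics.camera_model(c); K=np.array([[m['fx'],0,m['cx']],[0,m['fy'],m['cy']],[0,0,1]])
    return K,np.array(m['dist_coeffs'],float),np.array(m['R']),np.array(m['t'])
def proj(c,X):
    K,d,R,t=cam(c); return cv2.projectPoints(np.atleast_2d(np.array(X,float)),cv2.Rodrigues(R)[0],t,K,d)[0][:,0]
def ray(c,px):
    K,d,R,t=cam(c); u=cv2.undistortPoints(np.array(px,float).reshape(-1,1,2),K,d)[:,0]
    D=np.c_[u,np.ones(len(u))]@R; return -R.T@t,D
def onz(c,px,z):
    o,D=ray(c,px); return o+D*((z-o[2])/D[:,2])[:,None]
def R_of(q):
    from scipy.spatial.transform import Rotation as Ro
    return Ro.from_quat([q[1],q[2],q[3],q[0]]).as_matrix()
E
python3 - <<'E'
from h import *
a=optics.read_camera('scene');b=optics.read_camera('top')
im=np.hstack([a,b]);cv2.imwrite('pics/s0.png',cv2.resize(a,(800,600))[:,:,::-1]);cv2.imwrite('pics/t0.png',cv2.resize(b,(800,600))[:,:,::-1])
for c in('scene','top'):
    K,d,R,t=cam(c);print(c,K[0,0],-R.T@t,R[2])
    for n in ['bar_grip','bar_tip','rack','stand','stand_seat','amber_hole','red_hole','blue_hole','sunglasses','spray','cup']:
        r=optics.spot_in(c,n);print(n,[(np.round(np.array(x['position'])*[512,384],1),round(x['confidence'],2)) for x in r[:2]])
s=observe();print(s['time'],s['ee_pos'],s['tcp_rot'],R_of(s['tcp_rot']).round(3),env.nose_length)
E
```

```text
scene 449.8206614639615 [1.43966591 0.69658942 1.23597683] [-0.55532475 -0.44463402 -0.70279087]
bar_grip [(array([229.4, 166.6]), 0.58)]
bar_tip [(array([234.2, 167.3]), 0.52)]
rack [(array([273.9, 242.3]), 0.75), (array([294.3, 216.2]), 0.43)]
stand [(array([229.3, 193. ]), 0.84)]
stand_seat [(array([223.2, 190.3]), 0.7)]
amber_hole [(array([363.2, 280.9]), 0.52), (array([294.1, 212. ]), 0.4)]
red_hole []
blue_hole [(array([277. , 214.9]), 0.61), (array([170.4, 171.2]), 0.34)]
sunglasses [(array([256.6, 210.5]), 0.7)]
spray [(array([168.8, 170.8]), 0.68)]
cup [(array([221.2, 242.6]), 0.77)]
top 384.51064503127236 [0.43070344 0.01930888 1.21266349] [ 0.12889622 -0.0124238  -0.99158026]
bar_grip [(array([318.6, 215. ]), 0.95)]
bar_tip [(array([320.1, 211.3]), 0.68)]
rack [(array([222.7, 170.4]), 0.59)]
stand [(array([311.7, 211.7]), 0.58)]
stand_seat [(array([311. , 208.5]), 0.98)]
amber_hole [(array([207.4, 182.6]), 0.59)]
red_hole [(array([209.1, 177.1]), 0.66)]
blue_hole [(array([214.6, 169.1]), 0.52)]
sunglasses [(array([238. , 203.5]), 0.6)]
spray [(array([391.5, 182.8]), 0.84)]
cup [(array([258.2, 130.6]), 0.59), (array([208.2, 176.4]), 0.4)]
1.2 [0.14144252 0.50555584 0.24828346] [-9.07636770e-06  1.35982069e-01  9.90711298e-01 -1.78064033e-05] [[-0.963  0.269 -0.   ]
 [ 0.269  0.963 -0.   ]
 [ 0.    -0.    -1.   ]] 0.017
```

View pics/s0.png

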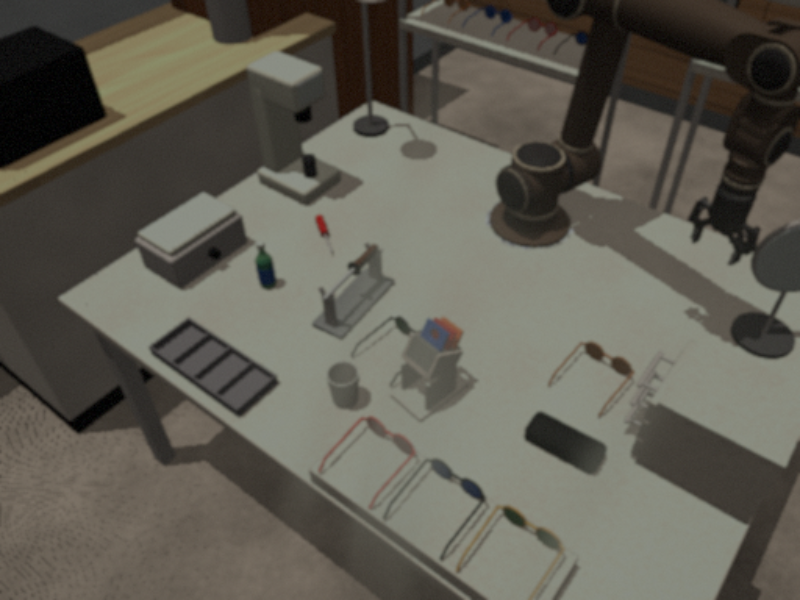

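View pics/t0.png

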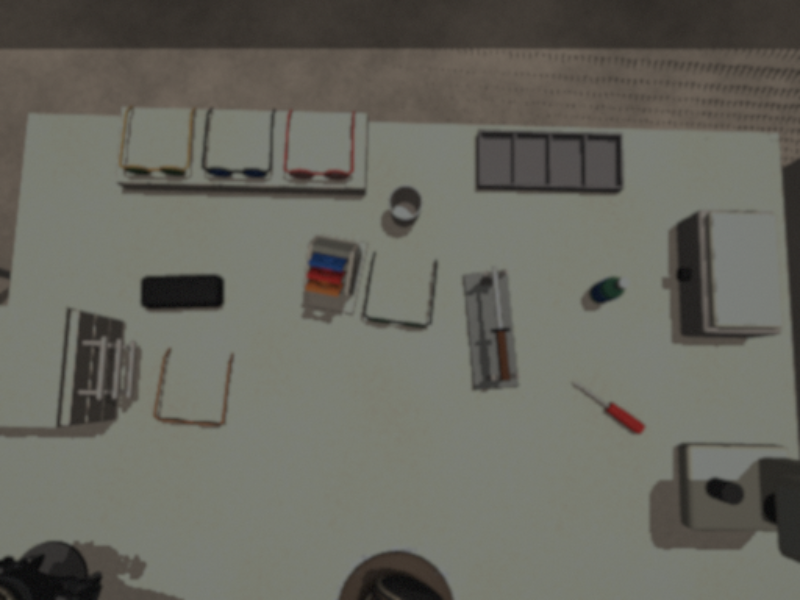

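```bash
python3 - <<'E'
from h import *
for c,b in(('top',(185,140,340,260)),('scene',(190,140,320,270))):
    im=np.mean([optics.read_camera(c).astype(float) for _ in range(4)],0); np.save(f'{c}0.npy',im)
    x=np.clip(im[b[1]:b[3],b[0]:b[2]]*1.8,0,255).astype(np.uint8)
    cv2.imwrite(f'pics/z_{c}.png',cv2.resize(x,None,fx=5 if c=='top' else 4.6,fy=5 if c=='top' else 4.6,interpolation=cv2.INTER_CUBIC)[:,:,::-1])
print(observe()['time'])
E
```

```text
1.6
```

View pics/z_top.png

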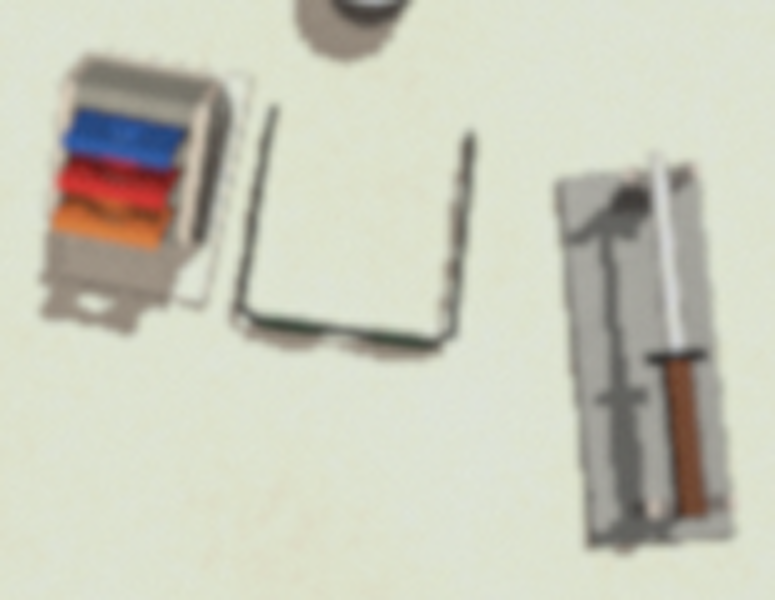

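View pics/z_scene.png

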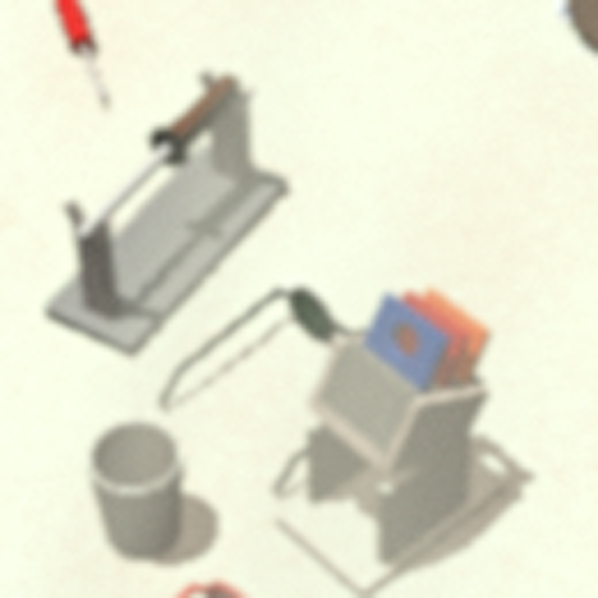

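```bash
cat > fit.py <<'E'
from h import *
from scipy.optimize import minimize, least_squares
e=np.array([np.cos(np.pi/6),0,.5]);u=np.array([-.5,0,np.cos(np.pi/6)]);yv=np.array([0,1.,0])
H0=[np.array([.0525,0,.1537]),np.array([.0733,0,.1657]),np.array([.0941,0,.1777])]
def Rz(a): return np.array([[np.cos(a),-np.sin(a),0],[np.sin(a),np.cos(a),0],[0,0,1]])
if __name__=='__main__':
    P=np.array([[655,153],[676,356],[693,515]])/5+[185,140]
    M=np.array([[.163,0,.004],[.041,0,.018],[-.052,0,.011]])
    f=lambda p:(proj('top',M@Rz(p[2]).T+[p[0],p[1],.11])-P).ravel()
    r=least_squares(f,[.35,-.15,0]);print('bar_grip',r.x.round(4),'res px',r.fun.round(2))
    Ps=np.array([[78,235],[170,143],[233,80]])/4.6+[190,140]
    print('scene pred bar',proj('scene',np.array([[.163,0,0],[.041,0,0],[-.052,0,.0]])@Rz(r.x[2]).T+[*r.x[:2],.11]).round(1).tolist(),'seen',Ps.round(1).tolist())
    S=4;lab={}
    for c,b in(('top',(190,145,240,205)),('scene',(255,195,310,240))):
        im=np.load(f'{c}0.npy').astype(np.float32)[b[1]:b[3],b[0]:b[2]]
        im=cv2.resize(im,None,fx=S,fy=S,interpolation=cv2.INTER_LINEAR)
        h=cv2.cvtColor(np.clip(im*1.5,0,255).astype(np.uint8),cv2.COLOR_RGB2HSV).astype(int)
        sat=h[...,1]>100
        L=np.zeros(h.shape[:2],int);H=h[...,0]
        L[sat&(H>5)&(H<22)]=1;L[sat&((H<=5)|(H>165))]=2;L[sat&(H>100)&(H<130)]=3
        lab[c]=(b,L);print(c,[(L==k).sum()/S/S for k in(1,2,3)])
    def render(c,p):
        b,L=lab[c];out=np.zeros(L.shape,np.uint8)
        for k in range(3):
            h=H0[k]+yv*p[3+k]
            C=np.array([h+e*a+yv*w+u*v for a in(-.004,.004) for w in(-.03,.03) for v in(-.02,.02)])@Rz(p[2]).T+[p[0],p[1],0]
            px=(proj(c,C)-[b[0],b[1]]+.5)*S-.5
            cv2.fillConvexPoly(out,cv2.convexHull((px*16).round().astype(np.int32)),k+1,shift=4)
        return out
    def cost(p,cs):
        s=sum(((render(c,p)!=lab[c][1])&~((render(c,p)==0)&(lab[c][1]==0)&False)).sum() if c=='top' else ((render(c,p)==3)!=(lab[c][1]==3)).sum() for c in cs)
        return s/S/S+sum((np.array(p[3:])/.004)**2)*1.5
    for cs in(['top'],['scene'],['top','scene']):
        best=None
        for y0 in(-.12,-.05,.05):
            p0=[.40,.13,y0,0,0,0]
            sx=np.vstack([p0]+[np.array(p0)+d for d in np.diag([.02,.02,.1,.003,.003,.003])])
            q=minimize(cost,p0,(cs,),method='Nelder-Mead',options=dict(initial_simplex=sx,maxiter=500,xatol=1e-5,fatol=.01))
            if best is None or q.fun<best.fun:best=q
        print(cs,best.x.round(4),round(best.fun,1), [ (h@Rz(best.x[2]).T+[best.x[0],best.x[1],0]).round(4).tolist() for h in H0])
        np.save('rack_'+'_'.join(cs)+'.npy',best.x)
    vis=[]
    for c in lab:
        b,L=lab[c];o=render(c,best.x);v=np.zeros((*L.shape,3),np.uint8);v[...,0]=L*80;v[...,1]=o*80;vis.append(cv2.resize(v,(400,400)))
    cv2.imwrite('pics/fit.png',np.hstack(vis))
E
python3 fit.py
```

```text
bar_grip [ 0.4916 -0.1849  0.0963] res px [-0.27 -0.78  0.47 -0.2  -0.2   0.94]
scene pred bar [[206.5, 190.8], [226.2, 171.4], [240.0, 157.7]] seen [[207.0, 191.1], [227.0, 171.1], [240.7, 157.4]]
top [np.float64(179.4375), np.float64(172.9375), np.float64(166.625)]
scene [np.float64(56.75), np.float64(23.375), np.float64(0.0)]Traceback (most recent call last):
  File "fit.py", line 38, in <module>
    q=minimize(cost,p0,(cs,),method='Nelder-Mead',options=dict(initial_simplex=sx,maxiter=500,xatol=1e-5,fatol=.01))
    res = _minimize_neldermead(fun, x0, args, callback, bounds=bounds,
                               **options)
    fsim[j] = func(sim[j])
              ~~~~^^^^^^^^
    fx = function(np.copy(x), *(wrapper_args + args))
  File "fit.py", line 31, in cost
    s=sum(((render(c,p)!=lab[c][1])&~((render(c,p)==0)&(lab[c][1]==0)&False)).sum() if c=='top' else ((render(c,p)==3)!=(lab[c][1]==3)).sum() for c in cs)
  File "fit.py", line 31, in <genexpr>
    s=sum(((render(c,p)!=lab[c][1])&~((render(c,p)==0)&(lab[c][1]==0)&False)).sum() if c=='top' else ((render(c,p)==3)!=(lab[c][1]==3)).sum() for c in cs)
                                       ~~~~~~^^^^^
  File "fit.py", line 27, in render
    px=(proj(c,C)-[b[0],b[1]]+.5)*S-.5
        ~~~~^^^^^
  File "h.py", line 12, in proj
    K,d,R,t=cam(c); return cv2.projectPoints(np.atleast_2d(np.array(X,float)),cv2.Rodrigues(R)[0],t,K,d)[0][:,0]
            ~~~^^^
  File "h.py", line 9, in cam
    m=optics.camera_model(c); K=np.array([[m['fx'],0,m['cx']],[0,m['fy'],m['cy']],[0,0,1]])
ValueError: time passes only in moves, steps and waits
```

```bash
sed -i 's/^def cam(c):/from functools import lru_cache\n@lru_cache(None)\ndef cam(c):/' h.py
sed -i "s/sat=h\[...,1\]>100/sat=h[...,1]>(100 if c=='top' else 50)/; s/p0=\[.40,.13,y0/p0=[.52,.13,y0/" fit.py
time python3 fit.py; python3 - <<'E'
from h import *
s=observe();print(s['time'])
print(onz('top',np.array([[105,215],[180,130]])/5+[185,140],.17))
E
```

```text
bar_grip [ 0.4916 -0.1849  0.0963] res px [-0.27 -0.78  0.47 -0.2  -0.2   0.94]
scene pred bar [[206.5, 190.8], [226.2, 171.4], [240.0, 157.7]] seen [[207.0, 191.1], [227.0, 171.1], [240.7, 157.4]]
top [np.float64(179.4375), np.float64(172.9375), np.float64(166.625)]
scene [np.float64(151.5), np.float64(45.1875), np.float64(102.5625)]
['top'] [ 5.473e-01  1.490e-01 -1.613e-01  4.000e-04 -1.000e-04  3.000e-04] 58.3 [[0.5991, 0.1406, 0.1537], [0.6196, 0.1372, 0.1657], [0.6402, 0.1339, 0.1777]]
['scene'] [ 5.458e-01  1.433e-01 -1.408e-01  3.000e-04 -4.000e-04 -1.300e-03] 121.8 [[0.5978, 0.136, 0.1537], [0.6184, 0.1331, 0.1657], [0.639, 0.1301, 0.1777]]
['top', 'scene'] [ 5.473e-01  1.493e-01 -1.597e-01  5.000e-04 -1.000e-03  1.800e-03] 182.7 [[0.5991, 0.141, 0.1537], [0.6197, 0.1377, 0.1657], [0.6402, 0.1344, 0.1777]]
1.6
[[0.59845052 0.1418686  0.17      ]
 [0.64688814 0.10235143 0.17      ]]
real	0m5.806s
user	0m6.011s
sys	0m0.194s
```

play_rows(
  deltas="0 0 0 -8.5; 0 0 0 -8.5; 0 0 0 -4.1; -0.0141 -0.036 0 0; -0.0141 -0.036 0 0; -0.0141 -0.036 0 0; -0.0141 -0.036 0 0; -0.0141 -0.036 0 0; -0.0141 -0.036 0 0; -0.0141 -0.036 0 0",
  claw=0.06,
  grip_force=100,
)

```text
time: 2.6
ee_pos: [0.2641, 0.2628, 0.2485]
tcp_rot: [0.0, -0.048, 0.999, 0.0]
force: [0.8, -0.2, 0.8]
opening: 0.06
```

play_rows(
  deltas="-0.0141 -0.036 0 0; -0.0141 -0.036 0 0; -0.0141 -0.036 0 0; -0.0141 -0.036 0 0; -0.0141 -0.036 0 0; -0.0141 -0.036 0 0; -0.0141 -0.036 0 0; -0.0141 -0.036 0 0; -0.0141 -0.036 0 0; -0.0141 -0.036 0 0",
)

```text
time: 3.6
ee_pos: [0.4389, -0.0825, 0.2485]
tcp_rot: [0.0, -0.047, 0.999, -0.0]
force: [0.2, 0.8, -0.5]
opening: 0.06
```

```bash
cat >> h.py <<'E'
def to(target,yaw_y=None):
    """tool-frame shift to world TCP target"""
    s=observe();R=R_of(s['tcp_rot']);d=R.T@(np.array(target)-s['ee_pos'])
    a=np.degrees(np.arctan2(R[1,1],R[0,1]))
    print('t',round(s['time'],2),'pos',np.round(s['ee_pos'],4),'yaw_y',a.round(2),'tool z',R[:,2].round(3),'shift',d.round(4),'F',np.round(s['force'],1),'q6',round(s['q'][5],2),'open',round(s['opening'],4))
E
python3 -c "
from h import *
to([.4916,-.1849,.11-.002])
R=R_of(observe()['tcp_rot'])
L=onz('top',np.array([[250,75],[205,305]])/5+[185,140],0.0);d=L[0]-L[1];print('rack base edge',L.round(3),np.arctan2(d[1],d[0]))"
```

```text
t 3.6 pos [ 0.4389 -0.0825  0.2485] yaw_y 95.44 tool z [ 0.001  0.    -1.   ] shift [-0.0427 -0.1069  0.1405] F [ 0.2  0.8 -0.5] q6 -0.28 open 0.06
rack base edge [[0.719 0.072 0.   ]
 [0.57  0.096 0.   ]] -0.1612767773983086
```

play_rows(
  deltas="-0.0107 -0.0267 0 0; -0.0107 -0.0267 0 0; -0.0107 -0.0267 0 0; -0.0106 -0.0268 0 0; 0 0 0 0; 0 0 0.035 0; 0 0 0.035 0; 0 0 0.035 0; 0 0 0.025 0; 0 0 0.01 0",
)

```text
time: 4.6
ee_pos: [0.4893, -0.182, 0.1058]
tcp_rot: [-0.002, -0.048, 0.999, 0.001]
force: [-0.2, 0.6, 0.1]
opening: 0.0604
```

```bash
python3 -c "
from h import *
to([.4916,-.1849,.11-.002])
snap('top','grasp',(270,150,350,260),5)"
```

```text
t 4.6 pos [ 0.4893 -0.182   0.1058] yaw_y 95.5 tool z [-0.004  0.002 -1.   ] shift [-0.002  -0.0031 -0.0022] F [-0.2  0.6  0.1] q6 -0.45 open 0.0604
```

View pics/grasp.png

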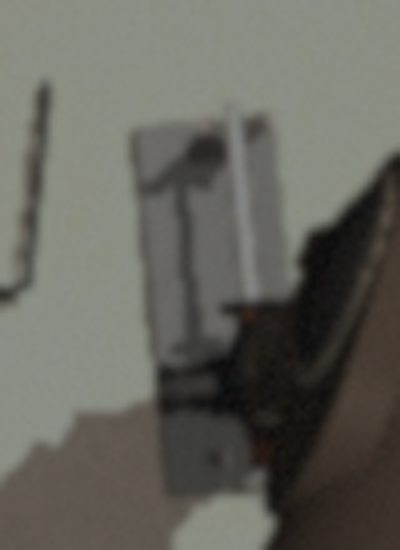

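play_rows(
  deltas="-0.001 -0.001 0 0; 0 0 0 0; 0 0 0 0; 0 0 0 0; 0 0 0 0; 0 0 0 0; 0 0 0 0; 0 0 0 0; 0 0 0 0; 0 0 0 0",
  claw=0,
  grip_force=100,
)

```text
time: 5.65
ee_pos: [0.4932, -0.1845, 0.1102]
tcp_rot: [0.002, -0.048, 0.999, -0.001]
force: [-0.5, -0.1, 6.0]
opening: 0.0142
```

```bash
python3 -c "
from h import *
to([.4916,-.1849,.11-.002])"
```

```text
t 5.65 pos [ 0.4932 -0.1845  0.1102] yaw_y 95.47 tool z [ 0.003 -0.001 -1.   ] shift [ 0.0017 -0.0003  0.0022] F [-0.5 -0.1  6. ] q6 -0.45 open 0.0142
```

play_rows(
  deltas="0 0 -0.003 0; 0 0 -0.01 0; 0 0 -0.016 0; 0 0 -0.02 0; 0 0 -0.02 0; 0 0 -0.02 0; 0 0 -0.02 0; 0 0 -0.018 0; 0 0 -0.01 0; 0 0 -0.003 0",
)

```text
time: 6.65
ee_pos: [0.4926, -0.1842, 0.2497]
tcp_rot: [0.001, -0.048, 0.999, -0.0]
force: [0.2, 0.7, -0.9]
opening: 0.0141
```

```bash
python3 -c "
from h import *
for _ in range(3): to([.3795,.1763,.248])
im=optics.read_camera('scene');to([.3795,.1763,.248])"
```

```text
t 6.65 pos [ 0.4926 -0.1842  0.2497] yaw_y 95.47 tool z [ 0.002 -0.001 -1.   ] shift [0.0782 0.3696 0.0013] F [ 0.2  0.7 -0.9] q6 -0.45 open 0.0141
t 6.65 pos [ 0.4926 -0.1842  0.2497] yaw_y 95.47 tool z [ 0.002 -0.001 -1.   ] shift [0.0782 0.3696 0.0013] F [ 0.2  0.7 -0.9] q6 -0.45 open 0.0141
t 6.65 pos [ 0.4926 -0.1842  0.2497] yaw_y 95.47 tool z [ 0.002 -0.001 -1.   ] shift [0.0782 0.3696 0.0013] F [ 0.2  0.7 -0.9] q6 -0.45 open 0.0141
t 6.7 pos [ 0.4924 -0.1841  0.2492] yaw_y 95.47 tool z [ 0.001 -0.    -1.   ] shift [0.0781 0.3696 0.0009] F [0.4 0.1 0.3] q6 -0.45 open 0.0141
```

play_rows(
  deltas="0.004 0.02 0 0; 0.0082 0.0388 0 0; 0.0082 0.0388 0 0; 0.0082 0.0388 0 0; 0.0082 0.0388 0 0; 0.0082 0.0388 0 0; 0.0082 0.0388 0 0; 0.0082 0.0388 0 0; 0.0082 0.0388 0 0; 0.0082 0.0388 0 0",
)

```text
time: 7.7
ee_pos: [0.3783, 0.1773, 0.2474]
tcp_rot: [-0.001, -0.048, 0.999, -0.0]
force: [1.4, 0.3, -0.1]
opening: 0.014
```

play_rows(
  deltas="0 0 0 3.0; 0 0 0 4.5; 0 0 0 4.5; 0 0 0 2.6; 0 0 0.015 0; 0 0 0.02 0; 0 0 0.02 0; 0 0 0.015 0; 0 0 0 0; 0 0 0 0",
)

```text
time: 8.7
ee_pos: [0.3791, 0.1759, 0.178]
tcp_rot: [-0.001, 0.08, 0.997, -0.0]
force: [0.1, -0.8, -1.5]
opening: 0.0143
```

```bash
python3 -c "
from h import *
to([.3795,.1763,.1517])
for c,b in(('top',(185,130,265,240)),('scene',(240,150,340,250))):
    im=np.mean([optics.read_camera(c).astype(float) for _ in range(4)],0);np.save(c+'1.npy',im)
    x=np.clip(im[b[1]:b[3],b[0]:b[2]]*1.8,0,255).astype(np.uint8);cv2.imwrite('pics/_'+c+'.png',cv2.resize(x,(400,550 if c=='top' else 400),interpolation=cv2.INTER_CUBIC)[:,:,::-1])
a=cv2.imread('pics/_top.png');d=cv2.imread('pics/_scene.png');d=cv2.copyMakeBorder(d,0,150,0,0,cv2.BORDER_CONSTANT)
cv2.imwrite('pics/pre.png',np.hstack([a,d]))
to([.3795,.1763,.1517])
"
```

```text
t 8.7 pos [0.3791 0.1759 0.178 ] yaw_y 80.87 tool z [-0.001 -0.001 -1.   ] shift [-0.0004  0.0005  0.0262] F [ 0.1 -0.8 -1.5] q6 0.59 open 0.0143
t 9.1 pos [0.3797 0.1761 0.1787] yaw_y 80.87 tool z [ 0.001  0.    -1.   ] shift [0.0003 0.0001 0.027 ] F [-0.1  0.2 -0.6] q6 0.59 open 0.0146
```

View pics/pre.png

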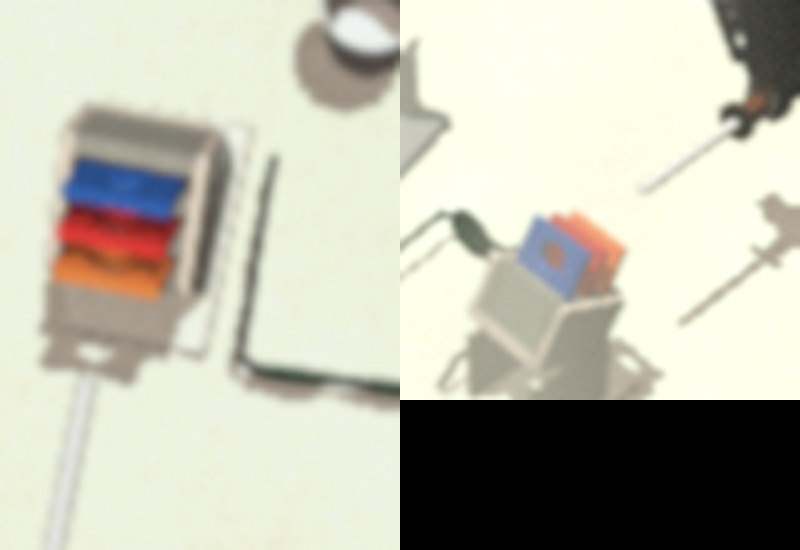

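```bash
python3 -c "
from fit import *
a=np.radians(-9.13);g=np.array([.3785,.1763,.180])
for dz in(-.005,0,.005):
  T=g+Rz(a)@[.163,0,dz];C=g+Rz(a)@[.041,0,dz*.25];N=g+Rz(a)@[.08,0,dz*.5]
  print(dz,'scene tip,collar',proj('scene',[T,C]).round(1).tolist(),'top tip',proj('top',[T+[0,0,.004]]).round(1).tolist(),proj('top',[N]).round(1).tolist())
print('seen scene',(300.75,197.5),(324.25,180),'top (202.6,205) (196,239.6)')
# rod centreline in top pic
im=np.load('top1.npy')
for r in range(207,240,6):
  row=im[r,185:215].mean(1);bg=np.median(row);w=np.clip(row-0,0,None)
  print(r,row[5:28].round().astype(int).tolist())
"
```

```text
-0.005 scene tip,collar [[299.4, 198.2], [323.9, 179.9]] top tip [[201.6, 204.0]] [[195.6, 234.4]]
0 scene tip,collar [[299.5, 197.1], [323.9, 179.6]] top tip [[201.4, 203.8]] [[195.4, 234.4]]
0.005 scene tip,collar [[299.6, 196.1], [324.0, 179.4]] top tip [[201.2, 203.6]] [[195.3, 234.3]]
seen scene (300.75, 197.5) (324.25, 180) top (202.6,205) (196,239.6)
207 [128, 130, 130, 130, 130, 130, 129, 129, 128, 122, 120, 123, 122, 116, 118, 126, 128, 127, 123, 117, 116, 121, 127]
213 [130, 130, 131, 131, 131, 131, 130, 128, 123, 120, 125, 124, 117, 120, 127, 130, 130, 130, 131, 131, 131, 131, 131]
219 [130, 130, 131, 130, 130, 131, 128, 123, 122, 125, 121, 118, 122, 129, 131, 130, 130, 131, 131, 131, 130, 131, 131]
225 [129, 130, 130, 130, 129, 126, 121, 122, 126, 119, 116, 124, 130, 130, 130, 130, 130, 131, 131, 131, 131, 130, 130]
231 [129, 129, 130, 129, 125, 121, 124, 125, 117, 115, 124, 131, 130, 130, 130, 130, 131, 130, 131, 130, 130, 130, 131]
237 [131, 130, 128, 123, 119, 124, 125, 117, 117, 125, 130, 130, 130, 130, 130, 130, 131, 131, 130, 130, 130, 130, 131]
```

```bash
python3 -c "
from fit import *
p=np.load('rack_top.npy');w=lambda X:np.atleast_2d(X)@Rz(p[2]).T+[p[0],p[1],0]
im=np.load('scene0.npy');b=(250,190,315,245);S=10
x=cv2.resize(np.clip(im[b[1]:b[3],b[0]:b[2]]*1.8,0,255).astype(np.uint8)[:,:,::-1],None,fx=S,fy=S,interpolation=cv2.INTER_CUBIC)
for k,c in((0,(0,120,255)),(1,(0,0,255)),(2,(255,0,0))):
  q=w(np.array([H0[k]+e*.004+yv*a+u*v for a,v in((-.03,.02),(.03,.02),(.03,-.02),(-.03,-.02))]))
  r=((proj('scene',q)-b[:2]+.5)*S).astype(int);cv2.polylines(x,[r],True,c,1)
  r=((proj('scene',w(H0[k]+e*.004))-b[:2]+.5)*S).astype(int)[0];cv2.circle(x,tuple(map(int,r)),5,c,-1)
cv2.imwrite('pics/ov.png',x)
"
```

```text
(no output)
```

View pics/ov.png

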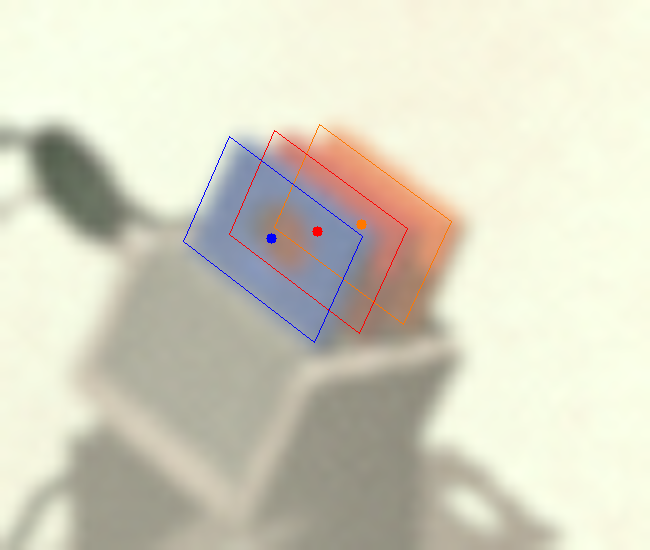

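play_rows(
  deltas="0 0.0024 0.008 0; 0 0 0.012 0; 0 0 0.0068 0; -0.005 0 0 0; -0.01 0 0 0; -0.01 0 0 0; -0.01 0 0 0; -0.01 0 0 0; 0 0 0 0; 0 0 0 0",
)

```text
time: 10.1
ee_pos: [0.4245, 0.1711, 0.1514]
tcp_rot: [-0.0, 0.08, 0.997, -0.0]
force: [-0.4, -0.5, -0.9]
opening: 0.0142
```

play_rows(
  deltas="-0.0033 0 0 0; -0.0033 0 0 0; -0.0033 0 0 0; -0.0033 0 0 0; -0.0033 0 0 0; -0.0033 0 0 0; -0.0033 0 0 0; -0.0033 0 0 0; -0.0033 0 0 0; -0.0033 0 0 0",
)

```text
time: 11.1
ee_pos: [0.4572, 0.166, 0.1515]
tcp_rot: [-0.0, 0.08, 0.997, -0.0]
force: [0.5, -0.6, -0.8]
opening: 0.0145
```

```bash
python3 -c "
from h import *
to([.3795,.1763,.1517])
for c,b in(('top',(185,130,265,240)),('scene',(240,150,340,250))):
    im=np.mean([optics.read_camera(c).astype(float) for _ in range(3)],0);np.save(c+'2.npy',im)
    x=np.clip(im[b[1]:b[3],b[0]:b[2]]*1.8,0,255).astype(np.uint8);cv2.imwrite('pics/_'+c+'.png',cv2.resize(x,(400,550 if c=='top' else 400),interpolation=cv2.INTER_CUBIC)[:,:,::-1])
a=cv2.imread('pics/_top.png');d=cv2.imread('pics/_scene.png');d=cv2.copyMakeBorder(d,0,150,0,0,cv2.BORDER_CONSTANT)
cv2.imwrite('pics/in1.png',np.hstack([a,d]))
to([.3795,.1763,.1517])
"
```

```text
t 11.1 pos [0.4572 0.166  0.1515] yaw_y 80.87 tool z [-0. -0. -1.] shift [ 0.0784 -0.0022 -0.0002] F [ 0.5 -0.6 -0.8] q6 0.51 open 0.0145
t 11.4 pos [0.4568 0.1661 0.1515] yaw_y 80.87 tool z [-0. -0. -1.] shift [ 0.078  -0.0021 -0.0002] F [-0.2  0.1 -1.8] q6 0.51 open 0.0142
```

View pics/in1.png

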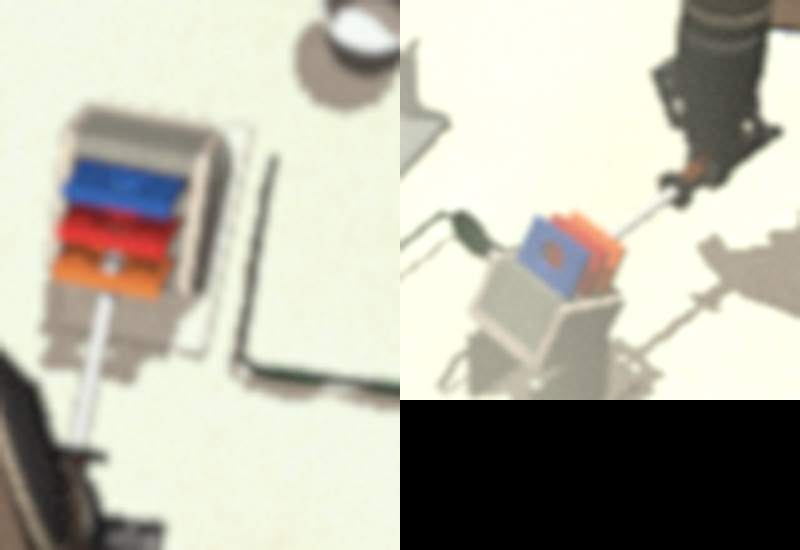

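play_rows(
  deltas="0.0017 0 -0.003 0; 0.0017 0 -0.003 0; 0.0017 0 -0.003 0; 0.0018 0 -0.003 0; 0 0 0 0; -0.0055 0 0 0; -0.0055 0 0 0; -0.0055 0 0 0; -0.0055 0 0 0; -0.0057 0 0 0",
)

```text
time: 12.4
ee_pos: [0.478, 0.1626, 0.1633]
tcp_rot: [-0.0, 0.08, 0.997, -0.0]
force: [-0.2, 0.5, -1.4]
opening: 0.0144
```

```bash
python3 -c "
from h import *
to([.3795,.1763,.1517])
for c,b in(('top',(185,130,265,240)),('scene',(240,150,340,250))):
    im=np.mean([optics.read_camera(c).astype(float) for _ in range(3)],0);np.save(c+'2.npy',im)
    x=np.clip(im[b[1]:b[3],b[0]:b[2]]*1.8,0,255).astype(np.uint8);cv2.imwrite('pics/_'+c+'.png',cv2.resize(x,(400,550 if c=='top' else 400),interpolation=cv2.INTER_CUBIC)[:,:,::-1])
a=cv2.imread('pics/_top.png');d=cv2.imread('pics/_scene.png');d=cv2.copyMakeBorder(d,0,150,0,0,cv2.BORDER_CONSTANT)
cv2.imwrite('pics/in2.png',np.hstack([a,d]))
to([.3795,.1763,.1517])
"
```

```text
t 12.4 pos [0.478  0.1626 0.1633] yaw_y 80.86 tool z [-0. -0. -1.] shift [ 0.0994 -0.0021  0.0116] F [-0.2  0.5 -1.4] q6 0.49 open 0.0144
t 12.7 pos [0.4773 0.1627 0.1634] yaw_y 80.87 tool z [-0. -0. -1.] shift [ 0.0988 -0.0021  0.0118] F [ 0.8 -0.  -1.9] q6 0.49 open 0.0144
```

View pics/in2.png

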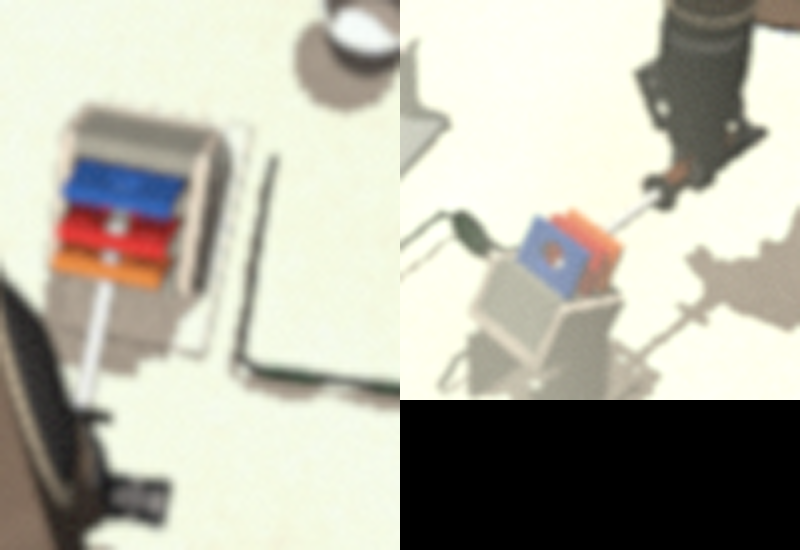

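play_rows(
  deltas="0.0017 0 -0.003 0; 0.0017 0 -0.003 0; 0.0017 0 -0.003 0; 0.0018 0 -0.003 0; 0 0 0 0; -0.0055 0 0 0; -0.0055 0 0 0; -0.0055 0 0 0; -0.0055 0 0 0; -0.0057 0 0 0",
)

```text
time: 13.7
ee_pos: [0.4986, 0.1593, 0.1753]
tcp_rot: [-0.0, 0.08, 0.997, -0.0]
force: [-0.1, -0.3, -1.4]
opening: 0.0144
```

play_rows(
  deltas="-0.003 0 0 0; -0.003 0 0 0; -0.003 0 0 0; -0.003 0 0 0; -0.003 0 0 0; -0.003 0 0 0; -0.002 0 0 0; 0 0 0 0; 0 0 0 0; 0 0 0 0",
)

```text
time: 14.7
ee_pos: [0.518, 0.1563, 0.1757]
tcp_rot: [0.0, 0.08, 0.997, 0.0]
force: [0.4, -0.1, -1.9]
opening: 0.0145
```

```bash
python3 -c "
from h import *
to([.3795,.1763,.1517])
for c,b in(('top',(185,130,265,240)),('scene',(240,150,340,250))):
    im=np.mean([optics.read_camera(c).astype(float) for _ in range(3)],0);np.save(c+'2.npy',im)
    x=np.clip(im[b[1]:b[3],b[0]:b[2]]*1.8,0,255).astype(np.uint8);cv2.imwrite('pics/_'+c+'.png',cv2.resize(x,(400,550 if c=='top' else 400),interpolation=cv2.INTER_CUBIC)[:,:,::-1])
a=cv2.imread('pics/_top.png');d=cv2.imread('pics/_scene.png');d=cv2.copyMakeBorder(d,0,150,0,0,cv2.BORDER_CONSTANT)
cv2.imwrite('pics/in3.png',np.hstack([a,d]))
to([.3795,.1763,.1517])
"
```

```text
t 14.7 pos [0.518  0.1563 0.1757] yaw_y 80.87 tool z [ 0.001 -0.    -1.   ] shift [ 0.14   -0.0022  0.0239] F [ 0.4 -0.1 -1.9] q6 0.45 open 0.0145
t 15.0 pos [0.5178 0.1563 0.1756] yaw_y 80.87 tool z [ 0.  0. -1.] shift [ 0.1397 -0.0022  0.0239] F [ 1.3  0.2 -1.1] q6 0.45 open 0.0147
```

View pics/in3.png

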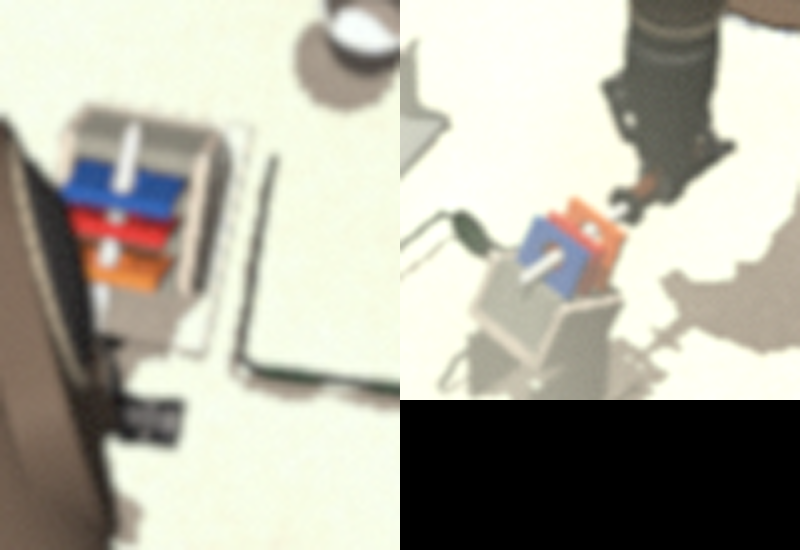

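play_rows(
  deltas="0.0023 0 -0.004 0; 0.0023 0 -0.004 0; 0.0023 0 -0.004 0; 0.0023 0 -0.004 0; 0.0023 0 -0.004 0; 0.0023 0 -0.004 0; 0.0023 0 -0.004 0; 0.0023 0 -0.004 0; 0.0023 0 -0.004 0; 0.0023 0 -0.004 0",
)

```text
time: 16.0
ee_pos: [0.4948, 0.16, 0.2158]
tcp_rot: [-0.0, 0.08, 0.997, -0.0]
force: [0.3, 0.7, -2.1]
opening: 0.0144
```

play_rows(
  deltas="0.0023 0 -0.004 0; 0.0023 0 -0.004 0; 0.0023 0 -0.004 0; 0.0023 0 -0.004 0; 0.0023 0 -0.004 0; 0.0023 0 -0.004 0; 0.0023 0 -0.004 0; 0.0023 0 -0.004 0; 0.0023 0 -0.004 0; 0.0023 0 -0.004 0",
)

```text
time: 17.0
ee_pos: [0.4722, 0.1636, 0.2559]
tcp_rot: [0.0, 0.08, 0.997, 0.0]
force: [-0.4, -0.2, -2.6]
opening: 0.0146
```

play_rows(
  deltas="0.0023 0 -0.004 0; 0.0023 0 -0.004 0; 0.0023 0 -0.004 0; 0.0023 0 -0.004 0; 0.0023 0 -0.004 0; 0.0023 0 -0.004 0; 0.0023 0 -0.004 0; 0.0023 0 -0.004 0; 0.0023 0 -0.004 0; 0.0023 0 -0.004 0",
)

```text
time: 18.0
ee_pos: [0.4494, 0.1673, 0.2958]
tcp_rot: [-0.0, 0.08, 0.997, 0.0]
force: [0.2, 0.1, -2.6]
opening: 0.0146
```

```bash
python3 -c "
from h import *
to([.4926,-.1842,.293])
for c,b in(('top',(185,130,265,240)),('scene',(240,120,340,220))):
    im=np.mean([optics.read_camera(c).astype(float) for _ in range(2)],0);np.save(c+'3.npy',im)
    x=np.clip(im[b[1]:b[3],b[0]:b[2]]*1.8,0,255).astype(np.uint8);cv2.imwrite('pics/_'+c+'.png',cv2.resize(x,(400,550 if c=='top' else 400),interpolation=cv2.INTER_CUBIC)[:,:,::-1])
a=cv2.imread('pics/_top.png');d=cv2.imread('pics/_scene.png');d=cv2.copyMakeBorder(d,0,150,0,0,cv2.BORDER_CONSTANT)
cv2.imwrite('pics/out.png',np.hstack([a,d]))
"
```

```text
t 18.0 pos [0.4494 0.1673 0.2958] yaw_y 80.87 tool z [-0.  0. -1.] shift [-0.0984 -0.3402  0.0028] F [ 0.2  0.1 -2.6] q6 0.52 open 0.0146
```

View pics/out.png

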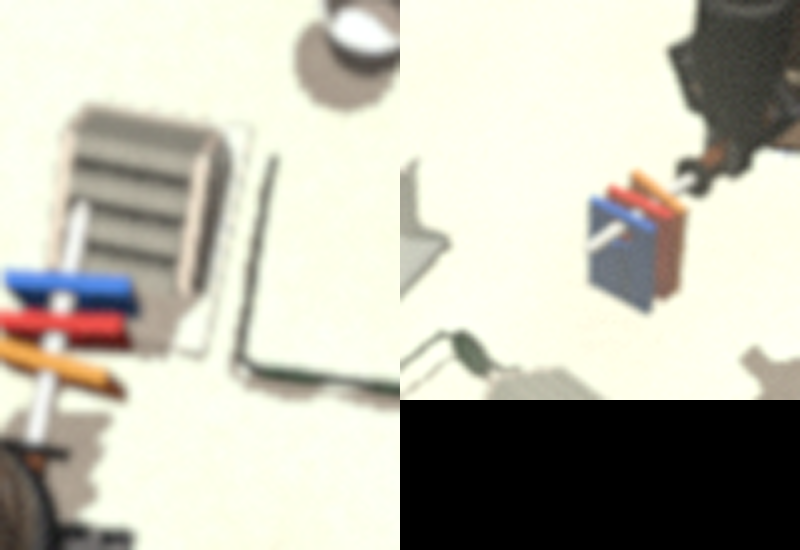

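play_rows(
  deltas="0 0 0 -1; 0 0 0 -1.5; 0 0 0 -1.5; 0 0 0 -2; 0 0 0 -2; 0 0 0 -2; 0 0 0 -1.5; 0 0 0 -1.5; 0 0 0 -1; 0 0 0 -0.6",
)

```text
time: 19.2
ee_pos: [0.4496, 0.1672, 0.2955]
tcp_rot: [-0.0, -0.048, 0.999, -0.0]
force: [0.2, 0.3, -2.4]
opening: 0.0141
```

```bash
python3 -c "
from h import *
to([.4927,-.1839,.2483])"
```

```text
t 19.2 pos [0.4496 0.1672 0.2955] yaw_y 95.53 tool z [-0. -0. -1.] shift [-0.0091 -0.3536  0.0472] F [ 0.2  0.3 -2.4] q6 0.26 open 0.0141
```

play_rows(
  deltas="-0.0009 -0.006 0 0; -0.0009 -0.012 0 0; -0.0009 -0.018 0 0; -0.0009 -0.022 0 0; -0.0009 -0.022 0 0; -0.0009 -0.022 0 0; -0.0009 -0.022 0 0; -0.0009 -0.022 0 0; -0.0009 -0.022 0 0; -0.001 -0.022 0 0",
)

```text
time: 20.2
ee_pos: [0.4766, -0.0229, 0.2956]
tcp_rot: [0.0, -0.047, 0.999, -0.0]
force: [-0.1, -0.2, -2.8]
opening: 0.0145
```

play_rows(
  deltas="0 -0.022 0 0; 0 -0.022 0 0; 0 -0.022 0 0; 0 -0.022 0 0; 0 -0.022 0 0; 0 -0.018 0 0; 0 -0.014 0 0; 0 -0.012 0 0; 0 -0.007 0 0; 0 -0.0026 0 0",
)

```text
time: 21.2
ee_pos: [0.4924, -0.1845, 0.2954]
tcp_rot: [-0.0, -0.047, 0.999, 0.0]
force: [-0.1, 0.1, -3.5]
opening: 0.0144
```

play_rows(
  deltas="0 0 0.003 0; 0 0 0.006 0; 0 0 0.008 0; 0 0 0.009 0; 0 0 0.008 0; 0 0 0.007 0; 0 0 0.004 0; 0 0 0.002 0; 0 0 0 0; 0 0 0 0",
)

```text
time: 22.2
ee_pos: [0.4925, -0.184, 0.2488]
tcp_rot: [0.0, -0.048, 0.999, -0.0]
force: [-0.1, 0.0, -2.1]
opening: 0.014
```

```bash
python3 -c "
from fit import *
to([.4927,-.1839,.1083])
im=np.mean([optics.read_camera('scene').astype(float) for _ in range(3)],0);np.save('scene4.npy',im)
tp=np.mean([optics.read_camera('top').astype(float) for _ in range(3)],0);np.save('top4.npy',tp)
to([.4927,-.1839,.1083])
g=np.array([.4916,-.1839,.250]);a=np.radians(5.5)
for dz in(-.006,0,.006):
  print(dz,proj('scene',[g+Rz(a)@[.163,0,dz],g+Rz(a)@[.041,0,dz/4]]).round(1).tolist())
B=(185,130,235,180)
b=(180,120,240,165);x=np.clip(im[b[1]:b[3],b[0]:b[2]]*1.8,0,255).astype(np.uint8)
x=cv2.resize(x,None,fx=8,fy=8,interpolation=cv2.INTER_CUBIC)
b=(290,150,340,225);y=np.clip(tp[b[1]:b[3],b[0]:b[2]]*1.8,0,255).astype(np.uint8);y=cv2.resize(y,None,fx=6,fy=6,interpolation=cv2.INTER_CUBIC)
x=cv2.copyMakeBorder(x,0,90,0,0,cv2.BORDER_CONSTANT)
cv2.imwrite('pics/pre_place.png',np.hstack([x,y])[:,:,::-1])
"
```

```text
t 22.2 pos [ 0.4925 -0.184   0.2488] yaw_y 95.47 tool z [ 0.001 -0.    -1.   ] shift [-1.000e-04  1.000e-04  1.405e-01] F [-0.1  0.  -2.1] q6 -0.45 open 0.014
t 22.5 pos [ 0.4925 -0.1839  0.2487] yaw_y 95.47 tool z [ 0. -0. -1.] shift [-0.0002  0.      0.1404] F [-0.5 -0.1 -3.2] q6 -0.45 open 0.0146
-0.006 [[203.0, 162.6], [223.9, 142.3]]
0 [[202.8, 161.2], [223.8, 142.0]]
0.006 [[202.6, 159.9], [223.8, 141.6]]
```

View pics/pre_place.png

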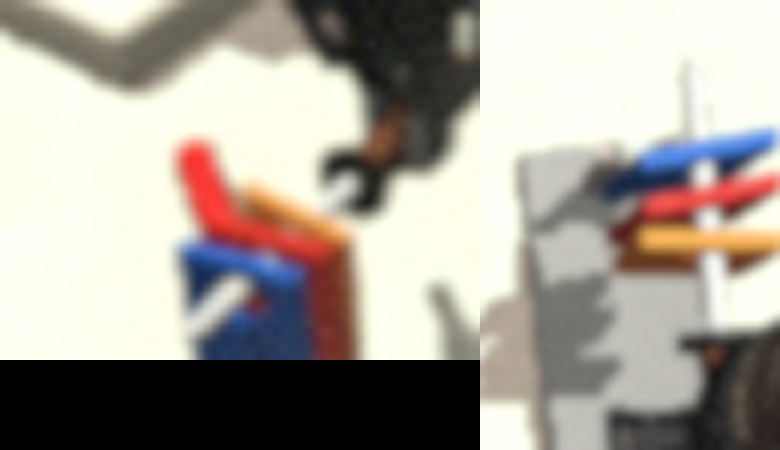

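play_rows(
  deltas="0 0 0.004 0; 0 0 0.01 0; 0 0 0.014 0; 0 0 0.016 0; 0 0 0.016 0; 0 0 0.016 0; 0 0 0.015 0; 0 0 0.012 0; 0 0 0.008 0; 0 0 0.004 0",
)

```text
time: 23.5
ee_pos: [0.492, -0.1837, 0.1325]
tcp_rot: [-0.001, -0.048, 0.999, 0.0]
force: [-0.8, 0.1, -2.4]
opening: 0.0142
```

play_rows(
  deltas="0 0 0.003 0; 0 0 0.003 0; 0 0 0.003 0; 0 0 0.003 0; 0 0 0.003 0; 0 0 0.003 0; 0 0 0.003 0; 0 0 0.002 0; 0 0 0 0; 0 0 0 0",
)

```text
time: 24.5
ee_pos: [0.4925, -0.1839, 0.1107]
tcp_rot: [0.0, -0.048, 0.999, -0.0]
force: [-1.2, 0.4, -1.9]
opening: 0.0143
```

```bash
python3 -c "
from h import *
to([.4927,-.1839,.1083]);optics.read_camera('top');to([.4927,-.1839,.1083]);optics.read_camera('top');to([.4927,-.1839,.1083])"
```

```text
t 24.5 pos [ 0.4925 -0.1839  0.1107] yaw_y 95.47 tool z [ 0. -0. -1.] shift [-0.0002 -0.      0.0024] F [-1.2  0.4 -1.9] q6 -0.45 open 0.0143
t 24.55 pos [ 0.4925 -0.1839  0.1107] yaw_y 95.47 tool z [ 0. -0. -1.] shift [-0.0002 -0.      0.0024] F [-0.3  0.1 -1.5] q6 -0.45 open 0.0145
t 24.6 pos [ 0.4925 -0.1839  0.1106] yaw_y 95.47 tool z [ 0. -0. -1.] shift [-0.0002  0.      0.0023] F [-1.1  0.1 -2.4] q6 -0.45 open 0.0145
```

play_rows(
  deltas="0 0 0.0004 0; 0 0 0.0004 0; 0 0 0.0004 0; 0 0 0 0; 0 0 0 0; 0 0 0 0; 0 0 0 0; 0 0 0 0; 0 0 0 0; 0 0 0 0",
)

```text
time: 25.6
ee_pos: [0.4925, -0.1839, 0.1102]
tcp_rot: [0.0, -0.048, 0.999, -0.0]
force: [-3.1, 0.7, 5.7]
opening: 0.0142
```

```bash
python3 -c "
from h import *
to([.4927,-.1839,.1083])"
```

```text
t 25.6 pos [ 0.4925 -0.1839  0.1102] yaw_y 95.47 tool z [ 0.001 -0.    -1.   ] shift [-0.0002 -0.      0.0019] F [-3.1  0.7  5.7] q6 -0.45 open 0.0142
```

play_rows(
  deltas="0 0 0 0; 0 0 0 0; 0 0 0 0; 0 0 0 0; 0 0 0 0; 0 0 0 0; 0 0 0 0; 0 0 0 0; 0 0 0 0; 0 0 0 0",
  claw=0,
  grip_force=20,
)

```text
time: 26.6
ee_pos: [0.4925, -0.1839, 0.1101]
tcp_rot: [0.0, -0.048, 0.999, -0.0]
force: [-2.4, 0.7, 5.6]
opening: 0.0141
```

play_rows(
  deltas="0 0 0 0; 0 0 0 0; 0 0 0 0; 0 0 0 0; 0 0 0 0; 0 0 0 0; 0 0 0 0; 0 0 0 0; 0 0 0 0; 0 0 0 0",
  claw=0.05,
)

```text
time: 27.6
ee_pos: [0.4924, -0.1839, 0.1093]
tcp_rot: [-0.0, -0.048, 0.999, -0.0]
force: [-0.6, 0.1, 0.2]
opening: 0.05
```

play_rows(
  deltas="0 0 -0.004 0; 0 0 -0.01 0; 0 0 -0.02 0; 0 0 -0.025 0; 0 0 -0.03 0; 0 0 -0.03 0; 0.03 0 -0.02 0; 0.04 0 0 0; 0.04 0 0 0; 0.04 0 0 0",
)

```text
time: 28.6
ee_pos: [0.3418, -0.1982, 0.2493]
tcp_rot: [0.001, -0.048, 0.999, -0.0]
force: [-0.9, -0.7, 2.0]
opening: 0.0497
```

```bash
python3 -c "
from fit import *
to([.4927,-.1839,.1083])
for c in('top','scene'):
    im=np.mean([optics.read_camera(c).astype(float) for _ in range(3)],0);np.save(c+'5.npy',im)
    b=(280,150,350,260) if c=='top' else (190,140,320,270)
    h=cv2.cvtColor(np.clip(im*1.5,0,255).astype(np.uint8),cv2.COLOR_RGB2HSV).astype(int)
    o=cv2.cvtColor(np.clip(np.load(c+'0.npy')*1.5,0,255).astype(np.uint8),cv2.COLOR_RGB2HSV).astype(int)
    sat=h[...,1]>(100 if c=='top' else 60);H=h[...,0];box=np.zeros(sat.shape,bool);box[b[1]:b[3],b[0]:b[2]]=1
    if c=='scene': box[200:,250:]=0
    for n,m in(('amber/handle',(H>5)&(H<22)),('red',(H<=5)|(H>165)),('blue',(H>100)&(H<130))):
        y,x=np.where(m&sat&box);print(c,n,len(x),(x.mean().round(1),y.mean().round(1),x.min(),x.max(),y.min(),y.max()) if len(x) else '')
g=np.array([.4916,-.1849,.11]);a=.0963
for n,x in(('a44',.044),('80',.08),('100',.1),('120',.12),('152',.152)): print(n,proj('top',[g+Rz(a)@[x,0,-.007+.02]]).round(1).tolist(),proj('scene',[g+Rz(a)@[x,0,-.027]]).round(1).tolist())
# compare bar pixels before/after: rod near nose, collar
for c,bb in(('top',(300,165,335,180)),('top',(305,218,335,250)),('scene',(196,184,214,200)),('scene',(220,150,250,178))):
    A=np.load(c+'0.npy')[bb[1]:bb[3],bb[0]:bb[2]].mean(2);B=np.load(c+'5.npy')[bb[1]:bb[3],bb[0]:bb[2]].mean(2)
    print(c,bb,'phase shift px',np.round(cv2.phaseCorrelate(A,B,cv2.createHanningWindow(A.shape[::-1],cv2.CV_64F)),2))
for n in('amber_hole','red_hole','blue_hole','bar_grip','sunglasses','cup','spray'):
    r=optics.spot_in('top',n);print(n,[(np.round(np.array(x['position'])*[512,384],1).tolist(),round(x['confidence'],2)) for x in r[:2]])
print(observe()['time'])
"
```

```text
t 28.6 pos [ 0.3418 -0.1982  0.2493] yaw_y 95.51 tool z [ 0.001 -0.001 -1.   ] shift [-0.1514 -0.0002  0.1412] F [-0.9 -0.7  2. ] q6 -0.62 open 0.0497
top amber/handle 242 (np.float64(318.6), np.float64(213.6), np.int64(306), np.int64(328), np.int64(194), np.int64(242))
top red 88 (np.float64(316.2), np.float64(190.6), np.int64(305), np.int64(328), np.int64(187), np.int64(196))
top blue 85 (np.float64(315.1), np.float64(184.4), np.int64(305), np.int64(327), np.int64(181), np.int64(189))
scene amber/handle 220 (np.float64(231.6), np.float64(185.0), np.int64(202), np.int64(319), np.int64(140), np.int64(269))
scene red 101 (np.float64(212.0), np.float64(163.6), np.int64(202), np.int64(223), np.int64(140), np.int64(190))
scene blue 99 (np.float64(215.1), np.float64(186.9), np.int64(207), np.int64(220), np.int64(180), np.int64(198))
a44 [[320.3, 210.1]] [[226.2, 177.2]]
80 [[319.0, 197.6]] [[220.6, 182.7]]
100 [[318.4, 190.7]] [[217.5, 185.9]]
120 [[317.7, 183.9]] [[214.3, 189.1]]
152 [[316.6, 172.9]] [[209.1, 194.3]]Traceback (most recent call last):
  File "<string>", line 18, in <module>
    print(c,bb,'phase shift px',np.round(cv2.phaseCorrelate(A,B,cv2.createHanningWindow(A.shape[::-1],cv2.CV_64F)),2))
                                ~~~~~~~~^^^^^^^^^^^^^^^^^^^^^^^^^^^^^^^^^^^^^^^^^^^^^^^^^^^^^^^^^^^^^^^^^^^^^^^^^^^^^
    return _wrapfunc(a, 'round', decimals=decimals, out=out)
    return _wrapit(obj, method, *args, **kwds)
    conv = _array_converter(obj)
ValueError: setting an array element with a sequence. The requested array has an inhomogeneous shape after 1 dimensions. The detected shape was (2,) + inhomogeneous part.
```

play_rows(
  deltas="0.02 0 0 0; 0.02 0 0 0; 0 0 0 0; 0 0 0 0; 0 0 0 0; 0 0 0 0; 0 0 0 0; 0 0 0 0; 0 0 0 0; 0 0 0 0",
)

```text
time: 29.9
ee_pos: [0.3033, -0.202, 0.2483]
tcp_rot: [0.0, -0.048, 0.999, -0.0]
force: [0.0, -0.2, 0.3]
opening: 0.0501
```

```bash
python3 -c "
from fit import *
for c in('top','scene'): np.save(c+'6.npy',np.mean([optics.read_camera(c).astype(float) for _ in range(4)],0))
for c,bb in(('top',(300,164,335,179)),('top',(308,214,335,250)),('scene',(196,184,214,200)),('scene',(220,150,250,178)),('top',(225,175,285,230)),('top',(240,110,275,150))):
  for ref in '05':
    A=np.load(c+ref+'.npy')[bb[1]:bb[3],bb[0]:bb[2]].mean(2);B=np.load(c+'6.npy')[bb[1]:bb[3],bb[0]:bb[2]].mean(2)
    s,r=cv2.phaseCorrelate(A,B,cv2.createHanningWindow(A.shape[::-1],cv2.CV_64F));print(c,bb,'vs',ref,np.round(s,2),round(r,2),'absdiff',abs(A-B).mean().round(1))
for n in('amber_hole','red_hole','blue_hole','bar_grip'):
    r=optics.spot_in('top',n);print(n,[(np.round(np.array(x['position'])*[512,384],1).tolist(),round(x['confidence'],2)) for x in r[:2]])
"
```

```text
top (300, 164, 335, 179) vs 0 [-0.06  0.44] 1.0 absdiff 4.8
top (300, 164, 335, 179) vs 5 [0.11 0.39] 0.98 absdiff 2.9
top (308, 214, 335, 250) vs 0 [0.22 0.07] 1.05 absdiff 1.2
top (308, 214, 335, 250) vs 5 [ 0.33 -0.03] 0.94 absdiff 0.7
scene (196, 184, 214, 200) vs 0 [0.08 0.09] 0.9 absdiff 1.3
scene (196, 184, 214, 200) vs 5 [ 0.06 -0.02] 0.97 absdiff 0.2
scene (220, 150, 250, 178) vs 0 [-0.09  0.12] 0.94 absdiff 2.8
scene (220, 150, 250, 178) vs 5 [-0.21 -0.06] 0.82 absdiff 0.6
top (225, 175, 285, 230) vs 0 [-0.05 -0.04] 0.94 absdiff 4.9
top (225, 175, 285, 230) vs 5 [ 0.05 -0.11] 0.93 absdiff 3.0
top (240, 110, 275, 150) vs 0 [ 0.13 -0.04] 0.85 absdiff 4.3
top (240, 110, 275, 150) vs 5 [0.05 0.05] 0.86 absdiff 2.6
amber_hole [([234.8, 202.7], 0.59)]
red_hole []
blue_hole []
bar_grip [([319.7, 215.3], 0.77), ([389.8, 183.3], 0.7)]
```

Both ends of the bar are within half a pixel of where they lay at first, and nothing is moving. I'm handing the job in.

```bash
python3 -c "
from h import *
ticket.finish_job();print(observe()['time'])"
```

```text
the job is handed in; nothing more can be done
the job is handed in; nothing more can be done
```

I threaded the bar, held level, through amber, red and blue. After amber and after red I raised it 12 mm along the slot slope to reach the next hole. I then drew all three swatches out along the slots, laid the bar back in its forks, let go, backed off and handed the job in at about 30 s of the 64 s allowed.

**Checks that agreed:**
- **Bar position:** image comparison puts both bar ends within about 0.45 px (roughly 1.3 mm) of where they lay at first, in both cameras.
- **Swatches:** colour masks just after release put amber, red and blue at about 90, 100 and 118 mm along the bar. That is between the collar and the limit short of the nose.
- **Release:** the gripper is open and clear, with wrist force near 0.
- **Bystanders:** sunglasses and cup had not moved. I did not re-measure the others, but the arm's path stayed well clear of them.

**Checks that failed or disagreed:**
- **Detector at the end:** it did not find the red or blue hole, and it gave a false position for amber, away from the bar. The swatch positions rest on the colour masks instead.
- **Camera offset:** the top camera differed from the arm's own reading by about 2.5 mm. I corrected for this before threading.
- **Last view:** I had used all 12 pictures, so the final state was checked by numbers only, not by eye.

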